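# Start three test timers in order

## Robot

A 6-joint arm with a two-finger parallel gripper is mounted at the origin on the work surface. World frame = base frame: x ahead of the robot, y to its left, z up, the work surface at z = 0. Lengths are in m, angles in rad, forces in N, time in s.
With the tool pointing down it reaches from about 0.325 to 0.85 m from the base axis. Payload 15.5 kg.
Tool frame: the origin (TCP) lies between the finger pads; the fingertips stand 17 mm ahead of it and the grasp point (between the pads) lies 2 mm behind it; z points along the fingers, x is the direction in which the jaws open and shut, and the axes are right-handed (so a half turn about z gives the same grasp; the last joint's range is limited). The gripper opens to 91 mm and grips with 3 to 60 N. Pads are 32 mm wide; open, the fingers measure 118 mm over their backs; the gripper's body (76 mm by 178 mm) begins 60 mm behind the grasp point.
Start: joints at [-1.413, 0.494, 1.345, -0, 1.302, -0.096], TCP at [0.156, -0.605, 0.193] pointing down, gripper open.
Joint ranges: [-2.91, 2.91], [-0.82, 2.16], [0.22, 2.67], [-1.22, 4.37], [0.12, 2.79], [-3.08, 3.08]. Speed limits (rad/s): [1.89, 1.89, 2.57, 3.01, 3.01, 3.01].

## Interface

Orientations are given as [roll, pitch, yaw] about the fixed x, y, z axes, in that order (R = Rz(yaw) Ry(pitch) Rx(roll)).
In Python, from cell import arm gives the robot as it stands. The module is installed in compiled form; this text tells all that it offers.
- The arm moves only by the shell command python3 -m pendant 'ROWS' [OPENING] [FORCE]. ROWS is text: rows parted by semicolons, each of 4 numbers parted by spaces: the shift along the tool's x, y, z in mm, then the turn about the tool's z in rad. A call has 1 to 10 rows; each row is the pose to reach, as a shift and turn from the pose commanded when the call began, along the tool's axes at that moment; what a row does not reach only later rows make up. A row lasts 1/12 s, in which the tool goes at most 41.7 mm and 7.16 degrees, less where a joint would pass 70% of its speed; a pose out of reach is approached as far as the arm can. A call with a gripper value outside its range is refused whole. OPENING is the closure, from 0 (fully open) to 1 (shut), set as the call begins (- or left out, the last holds). The fingers move at their own pace and stop on an object; FORCE is the grip in N (left out, the last holds). Time passes only in rows, so rows that repeat a pose let the fingers close. It gives the time, the measured TCP pose, the force and the opening at its end, in the units of the state.
- arm.state(): the state, without advancing time (a new reading comes with each control period).
- arm.get_image(name): name is "scene" or "top" or "wrist"; returns the picture (420x560x3 uint8, red, green, blue); there is no depth.
- arm.calibration(name): a dict with "fx", "fy", "cx", "cy" (pixels), "rvec" (rotation vector, rad) and "tvec" (3), from world to camera coordinates, as OpenCV has them; the wrist camera has in their place "T_tool_cam" (4x4, takes a point from camera to tool coordinates, whose origin is the TCP and whose axes are the tool frame's). Camera axes: x right, y down, z forward; pixel columns grow to the right and rows downward; lengths in m; the calibration is good to about 2 mm. A picture is of the moment at which its call begins: read the wrist's pose just before it. calibration takes no time and is no camera call.
- arm.finish_job(): hands the job in, once; it reports no verdict.
The state is a dict: "time_s": time; "q": joint angles; "joint_vel": joint speeds; "effort": joint torques, N m; "tcp_pos": TCP position; "tool_rot": TCP orientation; "contact_force": force on the tool from outside, world axes, zero at the start; "ft_torque": the same for the moment, N m; "gripper_width": opening from 0.0 (shut) to 1.0 (fully open).
Only numpy, scipy, OpenCV 4.12 (cv2) and the standard library are available. Lean on these libraries where they do the work, as an engineer would, in place of code of your own. Each camera call takes 0.05 s, during which the arm holds its last target.

## Task

Three oil samples have just gone into the bath, so start their timers: with the fingertips, gently push the red button all the way down so that it stays down, then the yellow one, then the blue one. Press lightly, do not shift, tip or lift the timers, and leave the white button and everything else on the bench alone.

Things in the scene. Friction and masses are not known exactly. Their poses are not given: they have to be found in the camera images.
- red_cap (a point): centre of the top face of the red button (tapped first): a round red cap 36 mm across and 8 mm thick on the top of its timer. The top face is level, 84 mm above the bench when up and 72 mm when fully down; this point goes down with the cap
- red_button (a joint): how far the red button has been pushed down, in m: 0 up (as it starts), 0.012 fully down. About 3 N moves it and it stays where it is left; once it is fully down the cap gives a further 6 mm on a cushion (4 N rising to 11 N, springing back), then is hard. It counts as down past 0.008
- red_timer: the bench timer with the red button: a loose grey block 70 (x) x 60 (y) mm, its case top 56 mm above the bench, 0.3 to 0.6 kg, standing on four rubber feet with a dial on its -x side. Origin at the centre of its underside, z up; the button sits over the middle
- yellow_cap (a point): centre of the top face of the yellow button (tapped second): a round yellow cap 36 mm across and 8 mm thick on the top of its timer. The top face is level, 84 mm above the bench when up and 72 mm when fully down; this point goes down with the cap
- yellow_button (a joint): how far the yellow button has been pushed down, in m: 0 up (as it starts), 0.012 fully down. About 3 N moves it and it stays where it is left; once it is fully down the cap gives a further 6 mm on a cushion (4 N rising to 11 N, springing back), then is hard. It counts as down past 0.008
- yellow_timer: the bench timer with the yellow button: a loose grey block 70 (x) x 60 (y) mm, its case top 56 mm above the bench, 0.3 to 0.6 kg, standing on four rubber feet with a dial on its -x side. Origin at the centre of its underside, z up; the button sits over the middle
- blue_cap (a point): centre of the top face of the blue button (tapped third): a round blue cap 36 mm across and 8 mm thick on the top of its timer. The top face is level, 84 mm above the bench when up and 72 mm when fully down; this point goes down with the cap
- blue_button (a joint): how far the blue button has been pushed down, in m: 0 up (as it starts), 0.012 fully down. About 3 N moves it and it stays where it is left; once it is fully down the cap gives a further 6 mm on a cushion (4 N rising to 11 N, springing back), then is hard. It counts as down past 0.008
- blue_timer: the bench timer with the blue button: a loose grey block 70 (x) x 60 (y) mm, its case top 56 mm above the bench, 0.3 to 0.6 kg, standing on four rubber feet with a dial on its -x side. Origin at the centre of its underside, z up; the button sits over the middle
- white_cap (a point): centre of the top face of the white button (to be left alone): a round white cap 36 mm across and 8 mm thick on the top of its timer. The top face is level, 84 mm above the bench when up and 72 mm when fully down; this point goes down with the cap
- white_button (a joint): how far the white button has been pushed down, in m: 0 up (as it starts), 0.012 fully down. About 3 N moves it and it stays where it is left; once it is fully down the cap gives a further 6 mm on a cushion (4 N rising to 11 N, springing back), then is hard. It counts as down past 0.008
- white_timer: the bench timer with the white button: a loose grey block 70 (x) x 60 (y) mm, its case top 56 mm above the bench, 0.3 to 0.6 kg, standing on four rubber feet with a dial on its -x side. Origin at the centre of its underside, z up; the button sits over the middle
- amber_bottle: bystander: a closed amber glass bottle with a black cap, 56 mm wide, 115 mm tall; loose. Origin at the centre of its underside, z up
- beaker: bystander: a clear open beaker, 66 mm wide, 85 mm tall; loose. Origin at the centre of its underside, z up
- sample_jar: bystander: a small green glass jar with a metal lid, 42 mm wide, 60 mm tall; loose. Origin at the centre of its underside, z up
- steel_weight: bystander: a steel weight with a knob on top, 52 mm wide, 62 mm tall; loose. Origin at the centre of its underside, z up
- screwdriver: bystander: a screwdriver with an orange handle lying on the bench, about 200 mm long and 26 mm high; loose. Origin under its middle, its x axis from handle to blade
- probe_case: bystander: a flat black probe case lying on the bench, 35 x 170 x 24 mm; loose. Origin at the centre of its underside, z up

How it is judged:
By the outcome, as a careful person would: the job done as asked, in the order asked, and still so for the second after the job is handed in, with the robot touching nothing.
It also fails if it takes over 45 s, if anything falls off the work surface, if the arm or the gripper's body presses on something with over 40 N, if the wrist force passes 120 N, or if a joint passes its speed limit or range.

## Working session

There is one attempt and no reset: what is moved stays moved. The work goes in short steps, Python scripts to look and compute and a shell command to move; the robot and the scene stay as the last step left them, time stands still between calls to the robot, and variables do not carry over. Pictures are saved under pics/ and viewed, and the job is handed in when it is done.

```bash
mkdir -p pics
python3 - <<'E'
from cell import arm
import cv2
s=arm.state();print(s)
for n in("scene","top"):
    cv2.imwrite(f"pics/{n}0.png",arm.get_image(n)[:,:,::-1]);print(arm.calibration(n))
print(arm.calibration("wrist"))
E
```

```text
{'time_s': 0.0, 'q': array([-1.41349653e+00,  4.94188648e-01,  1.34613946e+00, -1.60121595e-05,
        1.30250915e+00, -9.55267970e-02]), 'joint_vel': array([ 2.33719819e-04,  1.67149799e-03,  1.69716425e-03, -1.08913184e-05,
       -1.23041956e-03, -1.04172333e-03]), 'effort': array([ 1.02046026e-03, -8.78797388e+01, -3.81858659e+01,  7.06656603e-02,
        5.29610307e-02, -9.14385828e-05]), 'tcp_pos': array([ 0.15625432, -0.60472266,  0.19193207]), 'tool_rot': array([-3.14148931e+00,  1.24039841e-03, -1.31796542e+00]), 'contact_force': array([-0.23834278, -0.08940524, -0.28916758]), 'ft_torque': array([-0.02532104,  0.03538979, -0.00201105]), 'gripper_width': 1.0031434440026423}
{'fx': 498.36938316597116, 'fy': 498.36938316597116, 'cx': 271.79611252416123, 'cy': 215.6201880701508, 'rvec': array([ 2.19726894,  0.94597535, -0.40631811]), 'tvec': array([-0.42751949, -0.25819751,  1.34610456])}
{'fx': 429.7582913011752, 'fy': 429.7582913011752, 'cx': 272.73511362255425, 'cy': 210.42115065968235, 'rvec': array([ 2.13803062, -2.14404653,  0.16256104]), 'tvec': array([0.00597534, 0.6244251 , 0.81888376])}
{'fx': 368.5940005546402, 'fy': 368.5940005546402, 'cx': 279.3796117451078, 'cy': 206.67496040795922, 'T_tool_cam': array([[ 9.99999969e-01,  5.53574871e-05, -2.41867929e-04,
        -1.93779499e-04],
       [ 2.83459403e-06,  9.72181798e-01,  2.34227562e-01,
        -6.60198837e-02],
       [ 2.48105847e-04, -2.34227556e-01,  9.72181768e-01,
        -1.92906668e-01],
       [ 0.00000000e+00,  0.00000000e+00,  0.00000000e+00,
         1.00000000e+00]])}
```

View pics/scene0.png

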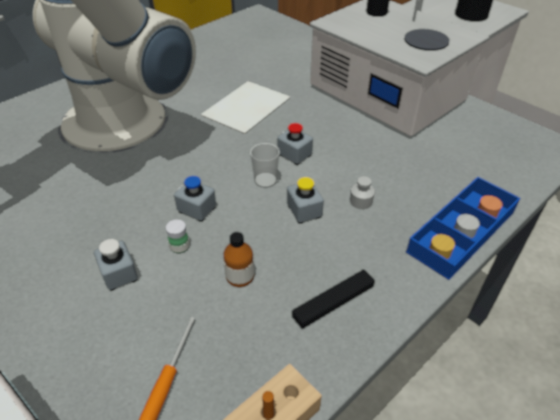

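View pics/top0.png

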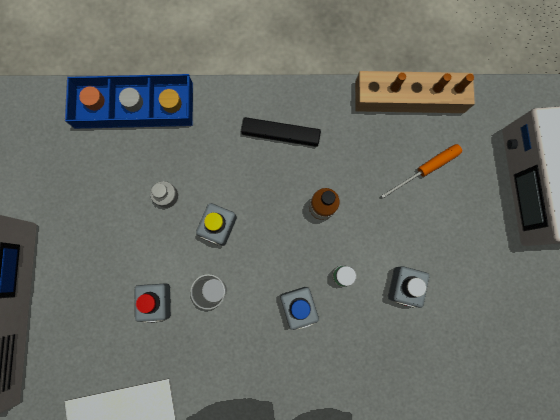

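The top view shows red at (147,303), yellow (213,222), blue (300,309) and white (416,287). All four caps are up and there is free space around them.

```bash
cat > h.py <<'E'
import numpy as np,cv2
from cell import arm
from scipy.spatial.transform import Rotation as Ro
def cam(n):
    c=arm.calibration(n);K=np.array([[c['fx'],0,c['cx']],[0,c['fy'],c['cy']],[0,0,1]])
    if 'rvec' in c:
        R=cv2.Rodrigues(c['rvec'])[0];return K,R,np.array(c['tvec'])
    s=arm.state();R=Ro.from_euler('xyz',s['tool_rot']).as_matrix();T=np.eye(4);T[:3,:3]=R;T[:3,3]=s['tcp_pos']
    M=np.linalg.inv(T@c['T_tool_cam']);return K,M[:3,:3],M[:3,3]
def onz(C,uv,z):
    K,R,t=C;o=-R.T@t;d=R.T@np.linalg.inv(K)@np.array([*uv,1.]);return o+d*(z-o[2])/d[2]
def px(C,p):
    K,R,t=C;q=K@(R@np.array(p)+t);return q[:2]/q[2]
def blob(im,col,roi):
    h=cv2.cvtColor(im,cv2.COLOR_RGB2HSV);H,S,V=[h[...,i].astype(int) for i in range(3)]
    m={'red':((H<6)|(H>174))&(S>150),'yellow':(abs(H-29)<6)&(S>150),'blue':(abs(H-110)<10)&(S>150)}[col]&(V>60)
    q=np.zeros_like(m);x,y,r=roi;q[y-r:y+r,x-r:x+r]=1
    n,l,s,c=cv2.connectedComponentsWithStats((m&q).astype(np.uint8))
    i=1+np.argmax(s[1:,4]);return c[i],s[i]
def move(p):  # needed tool shift mm to TCP target p
    s=arm.state();R=Ro.from_euler('xyz',s['tool_rot']).as_matrix();return np.round(R.T@(np.array(p)-s['tcp_pos'])*1e3,1)
E
python3 - <<'E'
from h import *
I={n:cv2.imread(f"pics/{n}0.png")[:,:,::-1].copy() for n in("top","scene")}
rois={'red':((147,303,20),(295,130,15)),'yellow':((213,222,20),(306,186,15)),'blue':((300,309,20),(193,185,15))}
for c,(a,b) in rois.items():
    for n,r in(("top",a),("scene",b)):
        uv,s=blob(I[n],c,r);C=cam(n)
        print(c,n,uv.round(1),s,onz(C,uv,.081).round(4),onz(C,uv,.084).round(4))
C=cam("top")
for n,uv,z in[("white",(416,287),.084),("beaker",(214,291),.0),("bottle",(326,199),.115),("jar",(346,275),.06),("weight",(159,190),.06)]:print(n,onz(C,uv,z).round(3))
E
```

```text
red top [145.2 303. ] [136 294  19  19 291] [0.4441 0.2441 0.081 ] [0.4443 0.2432 0.084 ]
red scene [295. 128.] [289 124  13   9 102] [0.4472 0.2425 0.081 ] [0.4502 0.2395 0.084 ]
yellow top [213.3 221.3] [204 213  19  18 269] [0.5984 0.119  0.081 ] [0.598  0.1186 0.084 ]
yellow scene [305.  183.7] [298 178  15  12 159] [0.6019 0.1171 0.081 ] [0.6042 0.1146 0.084 ]
blue top [300.2 309. ] [291 300  19  19 286] [ 0.4324 -0.0468  0.081 ] [ 0.4326 -0.0466  0.084 ]
blue scene [192.1 182.2] [185 177  15  12 147] [ 0.4357 -0.0488  0.081 ] [ 0.4387 -0.0506  0.084 ]
white [ 0.472 -0.265  0.084]
beaker [0.463 0.126 0.   ]
bottle [ 0.635 -0.095  0.115]
jar [ 0.495 -0.138  0.06 ]
weight [0.665 0.232 0.06 ]
```

Run:
```python
from h import *
for p in [(.45,-.25,.2),(.46,.0,.2),(.445,.225,.2)]: print(move(p))
```

```text
[-270.  -373.1   -7.7]
[-509.6 -445.3   -7.4]
[-731.2 -487.1   -7.2]
```

```bash
python3 -m pendant '-15 -21 -1 0;-40 -56 -2 0;-66 -92 -3 0;-92 -128 -4 0;-118 -164 -5 0;-144 -200 -6 0;-170 -235 -7 0;-196 -271 -7 0;-222 -307 -7 0;-245 -340 -7 0' 1 10
python3 - <<'E'
from h import *
for p in [(.45,-.25,.2),(.46,.0,.2),(.445,.225,.2)]: print(move(p))
E
```

```text
time_s: 0.93
tcp_pos: [0.4131, -0.295, 0.1995]
tool_rot: [3.141, 0.0, -1.318]
contact_force: [0.8, -1.0, -0.2]
gripper_width: 0.304
[-34.3 -47.   -0.5]
[-273.9 -119.1   -0.5]
[-495.5 -160.8   -0.5]
```

```bash
python3 -m pendant '-25 -34 0 0;-50 -60 0 0;-80 -72 0 0;-112 -82 0 0;-144 -92 0 0;-176 -102 0 0;-208 -108 0 0;-240 -114 0 0;-272 -119 0 0;-304 -125 0 0'
python3 - <<'E'
from h import *
for p in [(.445,.243,.2)]: print(move(p))
E
```

```text
time_s: 1.77
tcp_pos: [0.4567, 0.0303, 0.1994]
tool_rot: [3.141, 0.0, -1.318]
contact_force: [0.3, 0.0, -0.0]
gripper_width: 0.008
[-208.9  -41.9   -0.6]
```

```bash
python3 -m pendant '-30 -6 0 0;-60 -12 0 0;-90 -18 0 0;-120 -24 0 0;-150 -30 0 0;-175 -35 0 0;-195 -39 0 0;-205 -41 0 0;-205 -41 0 0;-205 -41 0 0'
python3 - <<'E'
from h import *
C=cam("wrist");im=arm.get_image("wrist")
print(px(C,(.445,.243,.084)))
cv2.imwrite("pics/w1.png",im[:,:,::-1]);print(move((.445,.243,.2)))
uv,s=blob(im,'red',(280,210,200));print(uv,s,onz(C,uv,.084))
E
```

```text
time_s: 2.6
tcp_pos: [0.4456, 0.2372, 0.1993]
tool_rot: [3.141, -0.0, -1.317]
contact_force: [-0.3, 0.9, -0.3]
gripper_width: 0.007
[272.86349468 196.2131028 ]
[-6.3 -0.9 -0.7]
[272.86656558 193.6383624 ] [ 252  174   42   41 1319] [0.44717469 0.24355152 0.084     ]
```

View pics/w1.png

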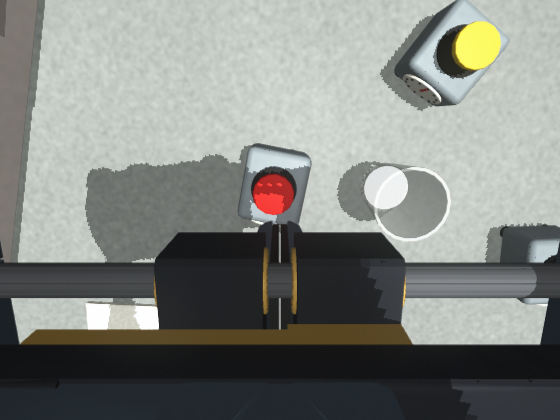

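Red cap at (273,194) in the wrist view gives (0.447, 0.2436), agreeing with the top view to within 3 mm.

```bash
python3 -m pendant '-6.5 -2 10 0;-6.5 -2 25 0;-6.5 -2 42 0;-6.5 -2 58 0;-6.5 -2 70 0;-6.5 -2 79 0;-6.5 -2 85 0;-6.5 -2 88 0;-6.5 -2 88 0;-6.5 -2 88 0'
python3 - <<'E'
from h import *
C=cam("wrist");im=arm.get_image("wrist")
cv2.imwrite("pics/w2.png",im[:,:,::-1]);print(arm.state()['tcp_pos'],arm.state()['contact_force'])
uv,s=blob(im,'red',(280,210,200));print(uv,s,onz(C,uv,.084))
E
```

```text
time_s: 3.48
tcp_pos: [0.4464, 0.2443, 0.1118]
tool_rot: [-3.141, 0.0, -1.318]
contact_force: [-0.7, 0.8, 0.2]
gripper_width: 0.005
[0.44645514 0.24436142 0.11198767] [ 0.51895317  0.72221357 -0.42659157]
[281.54643131 215.66001535] [ 253  198   57   56 1303] [0.45353853 0.24499358 0.084     ]
```

View pics/w2.png

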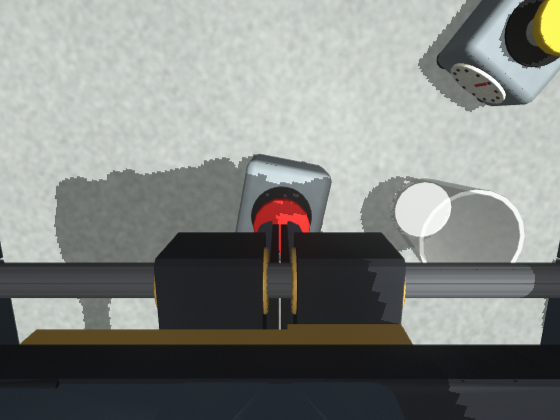

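Run:
```python
from h import *
C=cam("wrist");s=arm.state();p=s['tcp_pos']
print(px(C,(p[0],p[1],.084)))
a=np.linspace(0,6.28,60);P=np.array([px(C,(p[0]+.018*np.cos(t),p[1]+.018*np.sin(t),.084)) for t in a]);print(P.min(0),P.max(0))
print(onz(C,(281.5,226),.084))
```

```text
[279.78245828 226.63641027]
[250.9597548  198.48627269] [308.60202275 253.79780581]
[0.44712418 0.24342682 0.084     ]
```

Aligned within 1 mm. Now press gradually.

```bash
python3 -m pendant '0 0 4 0;0 0 8 0;0 0 11 0;0 0 13 0;0 0 15 0;0 0 17 0;0 0 19 0;0 0 21 0;0 0 22 0;0 0 22 0'
```

```text
time_s: 4.37
tcp_pos: [0.446, 0.2442, 0.0893]
tool_rot: [3.141, -0.0, -1.318]
contact_force: [0.6, 1.0, 0.1]
gripper_width: 0.008
```

```bash
python3 -m pendant '0 0 1 0;0 0 1.5 0;0 0 2 0;0 0 2 0'
```

```text
time_s: 4.7
tcp_pos: [0.4461, 0.2443, 0.0875]
tool_rot: [3.142, -0.0, -1.318]
contact_force: [0.5, 0.4, -0.3]
gripper_width: 0.004
```

Run:
```python
from h import *
cv2.imwrite("pics/w3.png",arm.get_image("wrist")[:,:,::-1])
im=arm.get_image("scene")[60:220,200:400,::-1];cv2.imwrite("pics/s3.png",cv2.resize(im,None,fx=4,fy=3.75,interpolation=2))
print(arm.state()['contact_force'],arm.state()['tcp_pos'])
```

```text
[ 0.54075517 -0.14312447 -0.10118855] [0.44609055 0.24427256 0.08752067]
```

View pics/w3.png

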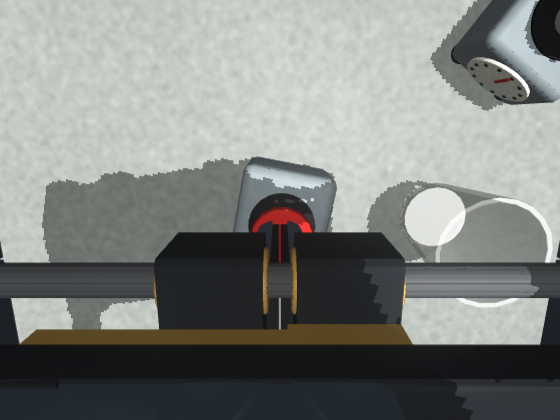

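View pics/s3.png

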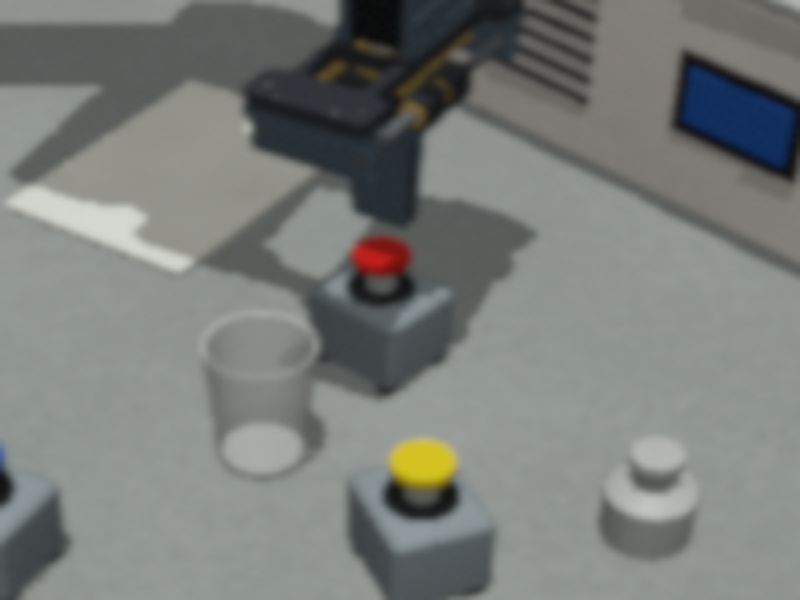

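The scene view shows the fingertips still clearly above the red cap, which is consistent with zero force. I'll measure the gap before going on.

Run:
```python
from h import *
C=cam("scene")
for z in(.07,.075,.08,.084,.09,.095,.1,.105):
    u=px(C,(.446,.2443,z));print(z,u.round(1),((u-[200,60])*[4,3.75]).round(0))
C=cam("wrist")
for z in(-.02,0,.017):print(px(C,arm.state()['tcp_pos']-[0,0,z]))
```

```text
0.07 [295.  131.3] [380. 268.]
0.075 [295.1 129.6] [380. 261.]
0.08 [295.1 127.8] [380. 254.]
0.084 [295.1 126.4] [381. 249.]
0.09 [295.2 124.3] [381. 241.]
0.095 [295.3 122.5] [381. 234.]
0.1 [295.3 120.7] [381. 228.]
0.105 [295.3 118.9] [381. 221.]
[279.85261356 254.23262095]
[279.81736318 241.17171533]
[279.79230983 231.88899558]
```

Run:
```python
from h import *
s=arm.state();R=Ro.from_euler('xyz',s['tool_rot']).as_matrix();p=s['tcp_pos']
C=cam("wrist")
for z in(-.03,-.02,-.01,0,.01,.017):
    print(z,[px(C,p+R@[x,y,z]).round(0) for x in(.0135,) for y in(-.016,0,.016)])
S=cam("scene")
for z in(-.02,-.01,0,.017):
    print(z,[((px(S,p+R@[x,y,z])-[200,60])*[4,3.75]).round(0) for x in(-.0135,.0135) for y in(-.016,.016)])
im=arm.get_image("top")[220:380,50:250,::-1];cv2.imwrite("pics/t3.png",cv2.resize(im,None,fx=4,fy=3.75,interpolation=2))
im=arm.get_image("wrist")[180:300,200:360,::-1];cv2.imwrite("pics/w3b.png",cv2.resize(im,None,fx=5,fy=5,interpolation=2))
T=cam("top");print(px(T,p+R@[0,0,.017]))
```

```text
-0.03 [array([309., 229.]), array([308., 262.]), array([308., 293.])]
-0.02 [array([308., 223.]), array([307., 254.]), array([306., 284.])]
-0.01 [array([306., 218.]), array([306., 247.]), array([305., 276.])]
0 [array([305., 213.]), array([304., 241.]), array([304., 268.])]
0.01 [array([304., 209.]), array([303., 236.]), array([303., 262.])]
0.017 [array([303., 206.]), array([302., 232.]), array([302., 257.])]
-0.02 [array([417., 214.]), array([370., 199.]), array([394., 236.]), array([346., 220.])]
-0.01 [array([417., 228.]), array([369., 213.]), array([393., 250.]), array([346., 234.])]
0 [array([416., 242.]), array([369., 226.]), array([393., 263.]), array([346., 247.])]
0.017 [array([415., 264.]), array([369., 249.]), array([392., 286.]), array([345., 270.])]
[146.78009864 301.62871329]
```

View pics/t3.png

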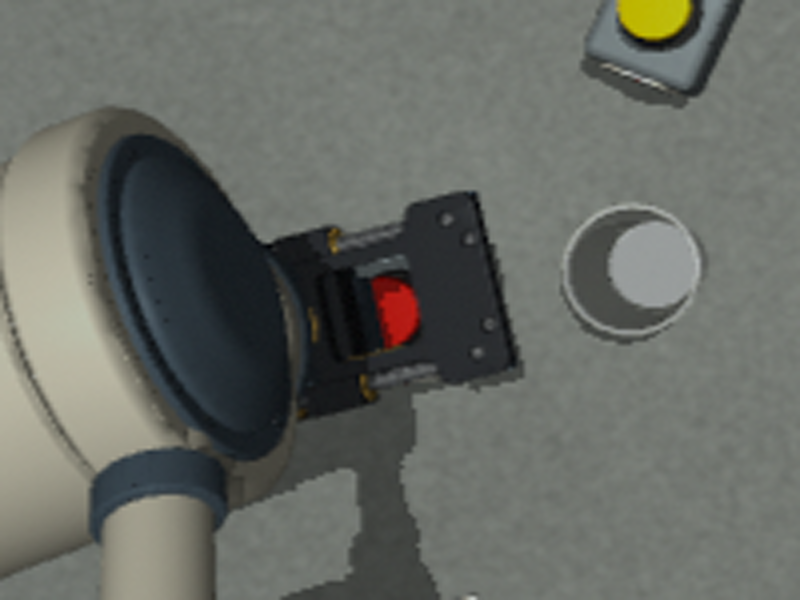

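View pics/w3b.png

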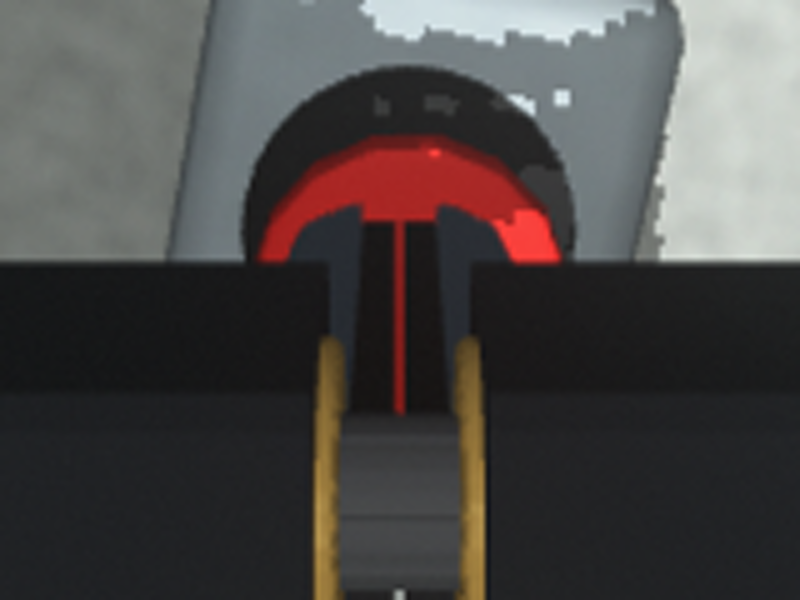

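The wrist and scene views agree. The closed fingertips end about 20–29 mm *behind* the reported TCP, not 17 mm ahead, and the red cap is still up and centred beneath them. So I'll go down in small steps, guided by force.

```bash
python3 -m pendant '0 0 3 0;0 0 6 0;0 0 9 0;0 0 11 0;0 0 13 0;0 0 14 0;0 0 14 0'
python3 - <<'E'
from h import *
im=arm.get_image("scene")[60:220,200:400,::-1];cv2.imwrite("pics/s4.png",cv2.resize(im,None,fx=4,fy=3.75,interpolation=2))
E
```

```text
time_s: 5.48
tcp_pos: [0.446, 0.2442, 0.0732]
tool_rot: [3.141, -0.0, -1.318]
contact_force: [0.0, 0.4, -0.4]
gripper_width: 0.002
```

View pics/s4.png

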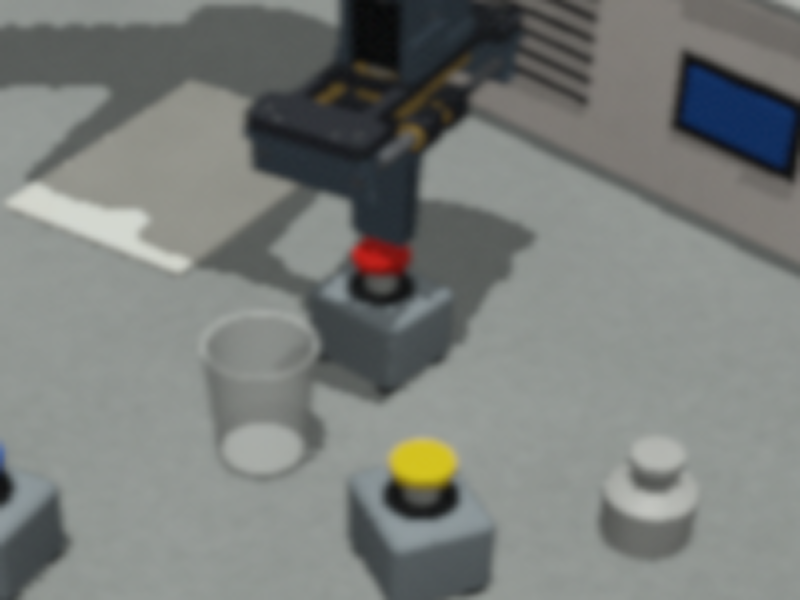

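```bash
python3 -m pendant '0 0 2 0;0 0 4 0;0 0 6 0;0 0 7 0;0 0 8 0;0 0 9 0;0 0 9 0'
```

```text
time_s: 6.12
tcp_pos: [0.446, 0.2442, 0.0643]
tool_rot: [3.141, -0.0, -1.318]
contact_force: [-0.6, 0.4, -0.6]
gripper_width: 0.007
```

```bash
python3 -m pendant '0 0 1 0;0 0 2 0;0 0 3 0;0 0 3 0'
```

```text
time_s: 6.45
tcp_pos: [0.4462, 0.2443, 0.0614]
tool_rot: [-3.142, 0.0, -1.318]
contact_force: [0.8, 0.1, 0.1]
gripper_width: 0.0
```

```bash
python3 -m pendant '0 0 1 0;0 0 2 0;0 0 2.5 0'
```

```text
time_s: 6.7
tcp_pos: [0.4462, 0.2443, 0.059]
tool_rot: [-3.141, 0.0, -1.318]
contact_force: [-0.8, 0.7, 3.5]
gripper_width: 0.002
```

Contact at TCP z of about 0.060, with 3.5 N upward. So the tip is about 24 mm behind the reported TCP, and full travel ends near 0.048.

```bash
python3 -m pendant '0 0 1 0;0 0 2.5 0;0 0 4 0;0 0 5.5 0;0 0 7 0;0 0 8 0;0 0 8 0'
```

```text
time_s: 7.28
tcp_pos: [0.4461, 0.2443, 0.0508]
tool_rot: [3.142, -0.0, -1.318]
contact_force: [0.7, -0.0, -0.1]
gripper_width: 0.006
```

```bash
python3 -m pendant '0 0 1 0;0 0 2 0;0 0 3 0;0 0 3 0'
```

```text
time_s: 7.62
tcp_pos: [0.4462, 0.2443, 0.048]
tool_rot: [-3.141, 0.0, -1.318]
contact_force: [0.3, -0.5, 6.2]
gripper_width: 0.005
```

```bash
python3 -m pendant '0 0 0.5 0;0 0 1 0;0 0 1 0'
```

```text
time_s: 7.87
tcp_pos: [0.4461, 0.2443, 0.0471]
tool_rot: [-3.141, 0.0, -1.318]
contact_force: [-0.2, 0.3, 8.2]
gripper_width: 0.007
```

8.2 N on the cushion means red is fully down. Lifting straight up and checking.

```bash
python3 -m pendant '0 0 -2 0;0 0 -6 0;0 0 -14 0;0 0 -28 0;0 0 -46 0;0 0 -66 0;0 0 -86 0;0 0 -100 0;0 0 -110 0;0 0 -113 0'
python3 - <<'E'
from h import *
print(move((.599,.118,.160)))
C=cam("wrist");w=arm.get_image("wrist")
uv,s=blob(w,'yellow',(470,60,59+0));print(uv,s,onz(C,uv,.084))
im=arm.get_image("scene")[60:220,200:400,::-1];cv2.imwrite("pics/s5.png",cv2.resize(im,None,fx=4,fy=3.75,interpolation=2))
cv2.imwrite("pics/w5.png",w[:,:,::-1])
E
```

```text
time_s: 8.7
tcp_pos: [0.4466, 0.2445, 0.1619]
tool_rot: [-3.139, 0.0, -1.318]
contact_force: [-0.2, -0.2, -0.1]
gripper_width: 0.005
[ 160.6 -115.9    2.2]
[509.86566362  40.14777002] [ 485   13   44   56 1861] [0.5998785  0.12202309 0.084     ]
```

View pics/s5.png

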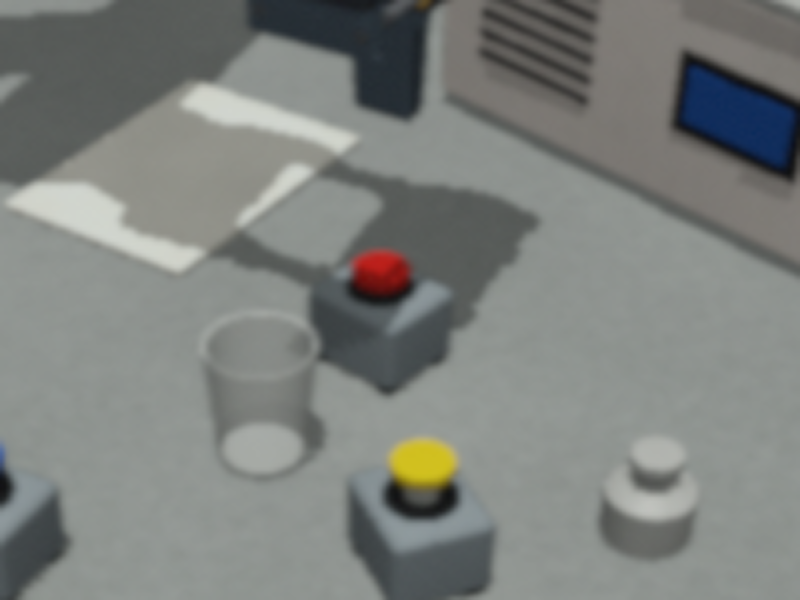

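View pics/w5.png

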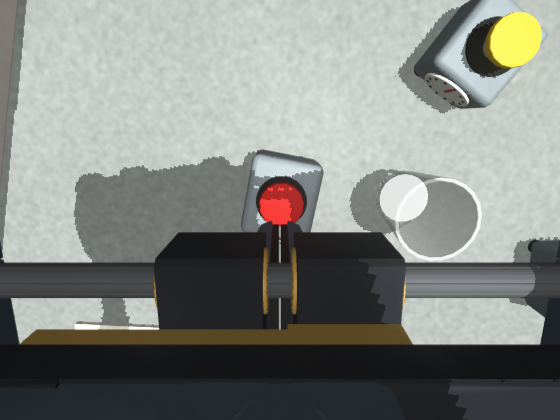

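Red is down (its stem is hidden) and its timer hasn't moved. Now over to yellow.

```bash
python3 -m pendant '12 -9 0 0;32 -23 0 0;56 -41 0 0;82 -60 0 0;108 -79 0 0;132 -96 0 0;150 -109 0 0;158 -115 0 0;158 -115 0 0;158 -115 0 0'
python3 - <<'E'
from h import *
C=cam("wrist");w=arm.get_image("wrist");cv2.imwrite("pics/w6.png",w[:,:,::-1])
uv,s=blob(w,'yellow',(280,200,150));print(uv,s,onz(C,uv,.084))
for g in((.599,.118),(.600,.119)):
  a=np.linspace(0,6.28,60);P=np.array([px(C,(g[0]+.018*np.cos(t),g[1]+.018*np.sin(t),.084)) for t in a]);print(P.min(0),P.max(0),move((*g,.075)))
E
```

```text
time_s: 9.63
tcp_pos: [0.5961, 0.1202, 0.1591]
tool_rot: [3.14, 0.001, -1.319]
contact_force: [-0.1, 0.4, 0.2]
gripper_width: 0.008
[283.31685527 201.43895176] [ 260  178   48   47 1679] [0.60194224 0.11895959 0.084     ]
[259.48365214 181.69883594] [307.65075719 228.53351186] [ 3.4 -2.6 84.4]
[258.50000454 180.06226665] [306.7168485  226.99469789] [ 2.7 -3.8 84.4]
```

View pics/w6.png

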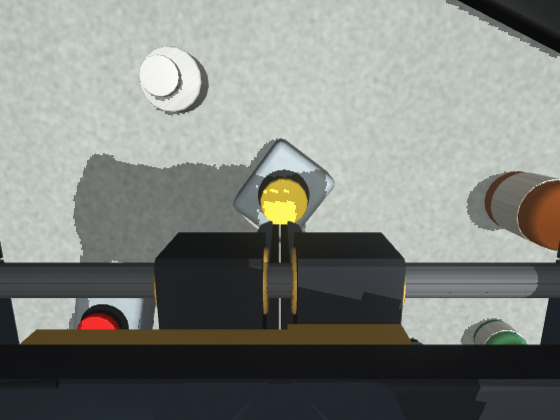

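```bash
python3 -m pendant '3 -4 8 0;3 -4 22 0;3 -4 38 0;3 -4 54 0;3 -4 68 0;3 -4 78 0;3 -4 85 0;3 -4 89 0;3 -4 90 0;3 -4 90 0'
```

```text
time_s: 10.52
tcp_pos: [0.6017, 0.1183, 0.0702]
tool_rot: [-3.141, -0.0, -1.318]
contact_force: [0.8, -0.1, -0.8]
gripper_width: 0.006
```

Run:
```python
from h import *
im=arm.get_image("scene")[120:280,220:420,::-1];cv2.imwrite("pics/s7.png",cv2.resize(im,None,fx=4,fy=3.75,interpolation=2))
print(arm.state()['tcp_pos'])
```

```text
[0.60190168 0.1182587  0.07049705]
```

View pics/s7.png

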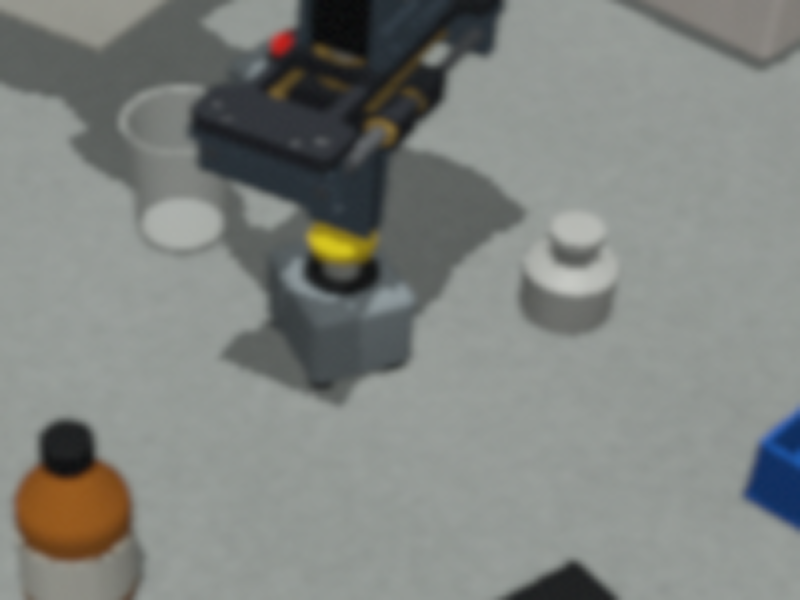

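The fingertips are centred over yellow and still just above it. Pressing slowly.

```bash
python3 -m pendant '-0.5 1 3 0;-0.5 1 6 0;-0.5 1 8 0;-0.5 1 10 0;-0.5 1 12 0;-0.5 1 14 0;-0.5 1 16 0;-0.5 1 18 0;-0.5 1 19 0;-0.5 1 19 0'
```

```text
time_s: 11.4
tcp_pos: [0.6005, 0.1184, 0.0508]
tool_rot: [3.142, 0.0, -1.318]
contact_force: [-0.5, 0.7, 0.9]
gripper_width: 0.005
```

```bash
python3 -m pendant '0 0 1 0;0 0 2 0;0 0 2.5 0;0 0 2.5 0'
```

```text
time_s: 11.73
tcp_pos: [0.6006, 0.1184, 0.0486]
tool_rot: [-3.141, -0.0, -1.318]
contact_force: [-1.7, 0.0, 7.2]
gripper_width: 0.004
```

Yellow is fully down (7.2 N on the cushion). Lift.

```bash
python3 -m pendant '0 0 -2 0;0 0 -6 0;0 0 -14 0;0 0 -28 0;0 0 -46 0;0 0 -66 0;0 0 -86 0;0 0 -100 0;0 0 -110 0;0 0 -112 0'
python3 - <<'E'
from h import *
print(move((.434,-.047,.160)))
im=arm.get_image("scene")[120:280,220:420,::-1];cv2.imwrite("pics/s8.png",cv2.resize(im,None,fx=4,fy=3.75,interpolation=2))
E
```

```text
time_s: 12.57
tcp_pos: [0.6013, 0.1184, 0.1626]
tool_rot: [-3.139, -0.0, -1.318]
contact_force: [-0.0, 0.3, -0.1]
gripper_width: 0.003
[118.3 203.4   2.1]
```

View pics/s8.png

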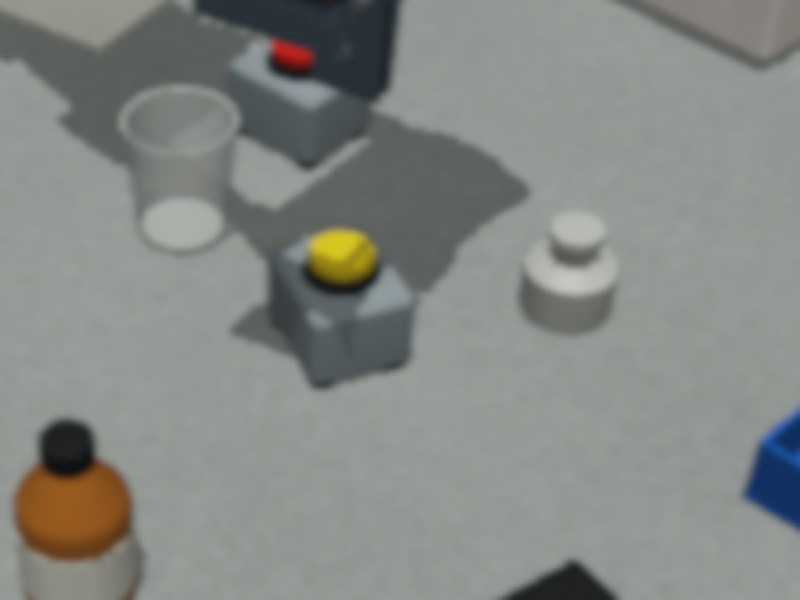

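Yellow is down and its timer hasn't moved. On to blue.

```bash
python3 -m pendant '12 20 0 0;28 48 0 0;44 76 0 0;60 104 0 0;76 132 0 0;92 158 0 0;106 182 0 0;114 196 0 0;118 203 0 0;118 203 0 0'
```

```text
time_s: 13.45
tcp_pos: [0.4323, -0.0473, 0.1601]
tool_rot: [3.14, 0.001, -1.319]
contact_force: [0.6, -0.1, -0.2]
gripper_width: 0.005
```

```bash
python3 -m pendant '0 0 0 0;0 0 0 0;0 0 0 0'
python3 - <<'E'
from h import *
C=cam("wrist");w=arm.get_image("wrist");cv2.imwrite("pics/w9.png",w[:,:,::-1])
uv,s=blob(w,'blue',(280,200,150));print(uv,s,onz(C,uv,.084))
for g in((.434,-.047),(.436,-.047)):
  a=np.linspace(0,6.28,60);P=np.array([px(C,(g[0]+.018*np.cos(t),g[1]+.018*np.sin(t),.084)) for t in a]);print(P.min(0),P.max(0),move((*g,.070)))
E
```

```text
time_s: 13.7
tcp_pos: [0.4342, -0.046, 0.1603]
tool_rot: [-3.141, 0.0, -1.317]
contact_force: [0.9, -0.1, 0.4]
gripper_width: 0.003
[282.2125163  205.33637549] [ 260  184   46   47 1534] [ 0.43677805 -0.04729902  0.084     ]
[256.96930002 185.15105743] [304.81680709 231.59548252] [ 0.9  0.3 90.4]
[257.6011123  182.57099601] [305.5272533  229.16766789] [ 1.4 -1.6 90.4]
```

View pics/w9.png

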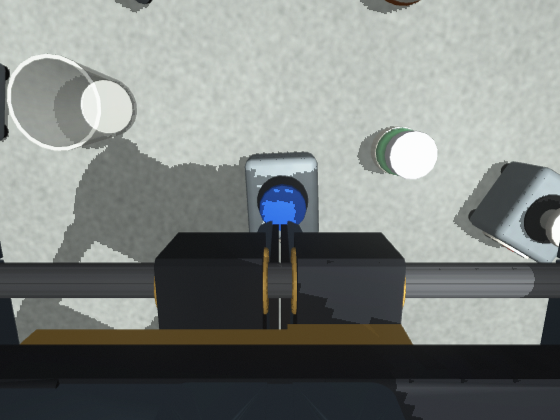

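Blue cap at (282,206) puts its centre at about (0.4355, -0.048). Descend there.

```bash
python3 -m pendant '2 -1 8 0;2 -1 22 0;2 -1 38 0;2 -1 54 0;2 -1 68 0;2 -1 78 0;2 -1 85 0;2 -1 89 0;2 -1 90 0;2 -1 90 0'
```

```text
time_s: 14.58
tcp_pos: [0.435, -0.0483, 0.0704]
tool_rot: [3.142, 0.0, -1.318]
contact_force: [-0.4, 0.5, 0.2]
gripper_width: 0.011
```

```bash
python3 -m pendant '0 0 3 0;0 0 6 0;0 0 8 0;0 0 10 0;0 0 12 0;0 0 14 0;0 0 16 0;0 0 18 0;0 0 19 0;0 0 19 0'
```

```text
time_s: 15.42
tcp_pos: [0.4348, -0.0483, 0.0513]
tool_rot: [3.141, 0.0, -1.318]
contact_force: [-0.1, -0.5, -0.0]
gripper_width: 0.001
```

```bash
python3 -m pendant '0 0 1 0;0 0 2 0;0 0 2.5 0;0 0 2.5 0'
```

```text
time_s: 15.75
tcp_pos: [0.4348, -0.0483, 0.049]
tool_rot: [3.141, 0.0, -1.318]
contact_force: [-1.2, 0.4, 5.4]
gripper_width: 0.004
```

```bash
python3 -m pendant '0 0 0.5 0;0 0 1 0;0 0 1 0'
```

```text
time_s: 16.0
tcp_pos: [0.4348, -0.0483, 0.048]
tool_rot: [3.141, 0.0, -1.318]
contact_force: [-0.0, 0.1, 6.8]
gripper_width: 0.009
```

```bash
python3 -m pendant '0 0 -2 0;0 0 -6 0;0 0 -14 0;0 0 -28 0;0 0 -46 0;0 0 -66 0;0 0 -86 0;0 0 -106 0;0 0 -120 0;0 0 -125 0'
```

```text
time_s: 16.83
tcp_pos: [0.4357, -0.0485, 0.1753]
tool_rot: [-3.139, -0.001, -1.318]
contact_force: [-0.2, 0.3, 0.1]
gripper_width: 0.006
```

```bash
python3 -m pendant '0 0 -10 0;0 0 -10 0;0 0 -10 0'
python3 - <<'E'
from h import *
im=arm.get_image("scene")[:,:,::-1];cv2.imwrite("pics/s10.png",cv2.resize(im[90:300,80:360],None,fx=2.85,fy=2.85,interpolation=2))
a=cv2.imread("pics/top0.png");b=arm.get_image("top")[:,:,::-1];cv2.imwrite("pics/t10.png",b)
print(arm.state()['contact_force'])
E
```

```text
time_s: 17.08
tcp_pos: [0.4348, -0.0483, 0.1829]
tool_rot: [-3.141, -0.0, -1.318]
contact_force: [0.3, -0.9, -0.4]
gripper_width: 0.006
[ 0.28938985 -0.03152982 -0.10655232]
```

View pics/s10.png

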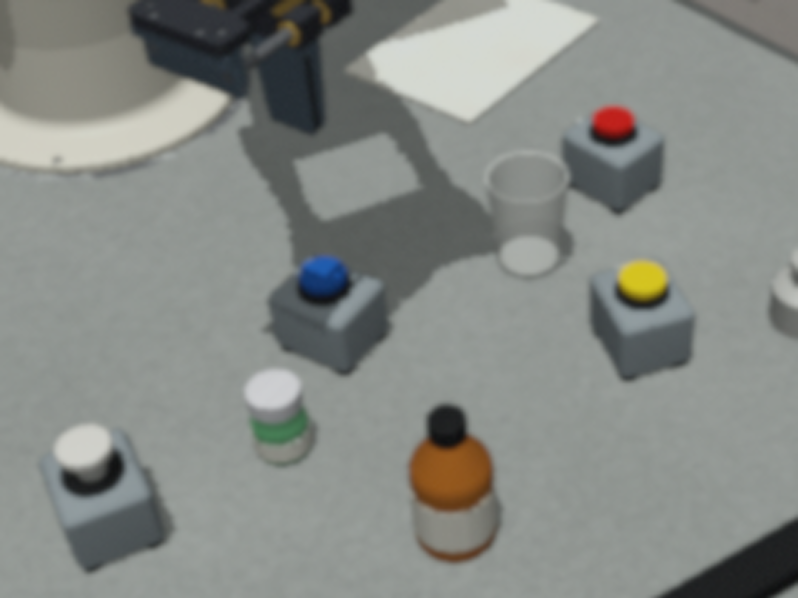

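View pics/t10.png

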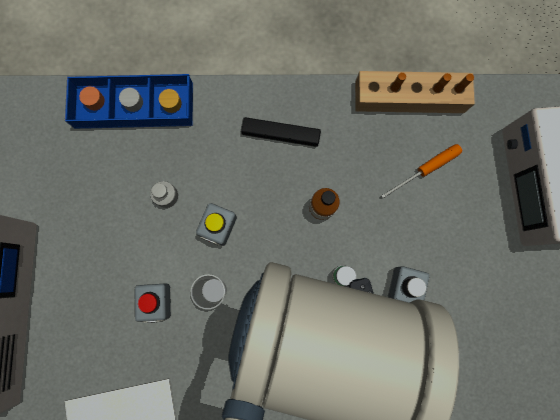

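Red, yellow and blue are all down with their stems hidden, at (613,122), (642,282) and (323,278) in the scene crop. White at (84,450) is still up, and the other objects in view sit where they were. The gripper is clear of everything, so I'm handing in.

```bash
python3 -c "
from cell import arm
print(arm.finish_job())"
```

```text
the job is handed in; nothing more can be done
None
```

I pushed the red, yellow and blue buttons fully down, in that order, with the closed fingertips, and handed the job in at about 17 s.

- **Presses:** The last force readings were 8.2 N on red, 7.2 N on yellow and 6.8 N on blue. All are above the 4 N where the cushion starts, so each button had reached full travel.
- **Final pictures:** All three caps are down and the white one is still up. The timers and other objects look unmoved, although the arm hid blue's timer in the last top view, so I checked that one only in the scene view. The gripper was well clear of everything, with a force reading near zero.
- **Disagreement with the description:** The closed fingertips ended about 22–24 mm behind the reported TCP, not 17 mm ahead of it. My first descent on red stopped short without touching anything. I measured the gap in the pictures, then went down in small steps, checking the force after each.

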